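Clear the inspection plate and present the bearing ball

TASK

Clear the two steel sleeves off the inspection plate: stand them upright on the parts shelf so that they continue the row of the two sleeves already there towards its empty end, all four in one straight line and side by side, with a gap of about 15 mm between neighbours. Then take the small tray by its upright fin and carry it, never letting the loose steel ball leave its pocket, to the middle of the cleared plate, and finish holding it there, level and still, about 10 cm above the plate (do not put it down or let go). Leave everything else where it is.

Things in the scene. Friction and masses are not known exactly. Their poses are not given: they have to be found in the camera images.
- shelf: low parts shelf of pale plywood on dark steel feet, fixed: board 140 mm deep (its x) and 230 mm long (its y), top 45 mm above the table, with a 14 mm upstand along its rear (+x) edge; it may stand to the left or the right of the plate. Origin: on the table under the board's centre; x points to its rear (away from the robot), z up.
- shelf_row (a point): point on the board's top, mid-length of the row line, 30 mm in front of the board's centre line; the row runs through it along the shelf's y, axes as the shelf's. The row's two standing sleeves are on the +y half (at about y = +82 and +27 mm), the -y half is empty: continuing at the same pitch of 55 mm gives about y = -28 and -83 mm.
- sleeve_a: a steel sleeve (plain tube standing on end): 40 mm outside, 24 mm bore, 60 mm tall, about 350 g; origin: centre of its underside, z up along its axis. Already on the shelf, at the row's +y end: leave it.
- sleeve_b: a steel sleeve (plain tube standing on end): 40 mm outside, 24 mm bore, 60 mm tall, about 350 g; origin: centre of its underside, z up along its axis. Already on the shelf, next to sleeve_a and nearer the middle: leave it.
- sleeve_c: a steel sleeve (plain tube standing on end): 40 mm outside, 24 mm bore, 60 mm tall, about 350 g; origin: centre of its underside, z up along its axis. Loose on the inspection plate: to be put in the row.
- sleeve_d: a steel sleeve (plain tube standing on end): 40 mm outside, 24 mm bore, 60 mm tall, about 350 g; origin: centre of its underside, z up along its axis. Loose on the inspection plate: to be put in the row (either order).
- collar_e: low dark steel collar lying flat on the shelf behind the row (50 mm outside, 14 mm tall): leave it.
- collar_f: another such collar behind the row, behind the part of the row that is to be filled; its front edge is some 40 mm behind the sleeves' row line: leave it.
- plate: dark steel inspection plate, fixed: 180 mm (its x) by 150 mm (its y), 20 mm thick. Origin: centre of its underside, on the table.
- plate_top (a point): centre of the plate's upper face.
- tray: flat aluminium tray, loose on the table: 150 mm (x) by 80 mm (y), 10 mm thick, about 400 g. A vertical fin stands lengthwise at the middle of the tray, from the floor up to 66 mm above the underside: 14 mm thick (y), 40 mm long (x), its centre 2 mm from the tray's centre towards -x. The round ball pocket is in the +x end. It may stand left or right of the inspection plate, opposite the shelf. Origin: centre of its underside, z up.
- fin_top (a point): middle of the upper edge of the tray's fin; axes as the tray's.
- pocket (a point): rest position of the ball's centre above the middle of the pocket (22 mm above the tray's underside, 45 mm from the tray's centre towards +x). The pocket is a 40 mm round recess 3 mm deep.
- ball_center (a point): centre of the loose steel ball, 30 mm across, 110 g, lying in the pocket; it can roll about 10 mm off the middle and rolls over the rim if the tray tips by some 30 degrees or is jerked.
- wood_block: bystander: light wooden block 70 x 160 x 50 mm beyond the plate; leave it.
- clamp_block: bystander: steel block 50 x 50 x 30 mm; leave it.
- spanner: bystander: spanner lying near the robot; leave it.
- bolt: bystander: big bolt standing on its head (30 mm across, 52 mm tall) near the robot; leave it.

How it is judged:
By the outcome, as a careful person would: the job done as asked, in the order asked, and still so for the second after the job is handed in, while the arm keeps its last pose, push and grip.
It also fails if it takes over 67 s, if anything falls off the work surface, if the arm or the gripper's body presses on something with over 40 N, if the wrist force passes 120 N, or if a joint passes its speed limit or range.

ROBOT

A 7-joint arm with a two-finger parallel gripper is mounted at the origin on the work surface. World frame = base frame: x ahead of the robot, y to its left, z up, the work surface at z = 0. Lengths are in m, angles in degrees, forces in N, time in s.
With the tool pointing down it reaches from about 0.425 to 0.875 m from the base axis. Payload 4.7 kg.
Tool frame: the origin (TCP) lies between the finger pads; the fingertips stand 22 mm ahead of it and the grasp point (between the pads) lies 3 mm ahead of it (env.tip_reach is the distance from the TCP to the fingertips, in m); z points along the fingers, y is the line along which they close (so a half turn about z gives the same grasp; the last joint's range is limited). The gripper opens to 87 mm and grips with 3 to 60 N. Pads are 19 mm wide; open, the fingers measure 117 mm over their backs; the gripper's body (75 mm by 190 mm) begins 51 mm behind the grasp point.
Start: joints at [-75.224, 18.392, -4.016, 83.108, 1.295, 78.541, -3.26], TCP at [0.157, 0.631, 0.245] pointing down, gripper open.
Joint ranges: [-163.93, 163.93], [-17.29, 119.83], [-79.2, 71.16], [3.27, 140.29], [-89.18, 269.18], [5.43, 117.66], [-154.24, 154.24]. Speed limits (degrees/s): [147.25, 147.25, 180, 180, 180, 180, 180].

INTERFACE

Orientations are given as [roll, pitch, yaw] about the fixed x, y, z axes, in that order (R = Rz(yaw) Ry(pitch) Rx(roll)).
In Python, from cell import env gives the robot as it stands.
- The arm moves only by the shell command python3 -m creep 'ROWS' [FORCE]. ROWS is JSON, one flat list of numbers, 7 for each row, row after row: the finger opening in mm, from 0 to 87, then the shift along the tool's x, y, z in units of 30 mm (1.0 is 30 mm), then the turn, a rotation vector about the tool's x, y, z in units of 6 degrees (1.0 is 6 degrees). A call has 1 to 12 rows; each row is the pose to reach, as a shift and turn from the pose commanded when the call began, along the tool's axes at that moment; what a row does not reach only later rows make up. A row lasts 1/10 s, in which the tool goes at most 50 mm and 8.59 degrees, less where a joint would pass 70% of its speed; a pose out of reach is approached as far as the arm can. A call with a gripper value outside its range is refused whole. The fingers move at their own pace and stop on an object; FORCE is the grip in N (left out, the last holds). Time passes only in rows, so rows that repeat a pose let the fingers close. It gives the time, the measured TCP pose, the force, the opening and the grip force at its end, in the units of the state.
- env.get_obs(): the state, without advancing time (a new reading comes with each control period).
- env.read_camera(name): name is "side" or "top"; returns a dict with "color" (420x560x3 uint8, red, green, blue), "depth" (420x560 float32, m along the optical axis (not along the pixel's ray), 0 where there is no reading), "fovy" (degrees; the focal length in pixels is half the picture's height over the tangent of half this angle, whatever the lens; pixels are square), "cx", "cy" (the principal point, pixels), "D" ([k1, k2, p1, p2, k3] as OpenCV has them; the pictures are not rectified), "R" (3x3) and "t" (3): a world point X has camera coordinates R X + t. Camera axes: x right, y down, z forward; pixel columns grow to the right and rows downward; lengths in m; the calibration is good to about 2 mm. A picture is of the moment at which its call begins.
- env.sign_off(): hands the job in; it is judged then, once.
The state is a dict: "time_s": time; "qpos": joint angles; "joint_velocities": joint speeds; "effort": joint torques, N m; "tool_pos": TCP position; "tool_rot": TCP orientation; "force": force on the tool from outside, world axes, zero at the start; "wrist_torque": the same for the moment, N m; "grip_width": finger opening in m; "grasp_force": force on a finger pad.
Only numpy, scipy, OpenCV 4.12 (cv2) and the standard library are available. Lean on these libraries where they do the work, as an engineer would, in place of code of your own. Each camera call takes 0.05 s, during which the arm holds its last target. There are 200 camera calls.

## Working session

There is one attempt and no reset: what is moved stays moved. The work goes in short steps, Python scripts to look and compute and a shell command to move; the robot and the scene stay as the last step left them, time stands still between calls to the robot, and variables do not carry over. Pictures are saved under pics/ and viewed, at most 10 in all, crops included, and the job is handed in when it is done.

```bash
ls; mkdir -p pics; cat > h.py <<'E'
import numpy as np, cv2
from cell import env
def cam(n):
    c=env.read_camera(n); h=c["color"].shape[0]
    f=h/2/np.tan(np.radians(c["fovy"])/2)
    c["K"]=np.array([[f,0,c["cx"]],[0,f,c["cy"]],[0,0,1]]); c["D"]=np.array(c["D"],float); return c
def ray(c,px,z):
    p=cv2.undistortPoints(np.array(px,float).reshape(-1,1,2),c["K"],c["D"]).reshape(-1,2)
    d=np.c_[p,np.ones(len(p))]@c["R"]; o=-np.array(c["R"]).T@c["t"]
    return o+d*((z-o[2])/d[:,2])[:,None]
def cloud(c):
    h,w=c["depth"].shape; u,v=np.meshgrid(np.arange(w),np.arange(h))
    p=cv2.undistortPoints(np.stack([u,v],-1).reshape(-1,1,2).astype(float),c["K"],c["D"]).reshape(-1,2)
    P=(np.c_[p,np.ones(len(p))]*c["depth"].reshape(-1,1)-c["t"])@c["R"]
    P[c["depth"].ravel()==0]=np.nan
    return P.reshape(h,w,3)
E
python3 - <<'E'
from h import *
for n in("top","side"):
    c=cam(n); cv2.imwrite(f"pics/{n}0.png",c["color"][...,::-1]); P=cloud(c); np.savez(f"{n}0.npz",P=P,**{k:c[k] for k in("color","K","D","R","t")})
    print(n,-np.array(c["R"]).T@c["t"])
o=env.get_obs(); print(o["tool_pos"],o["tool_rot"],o["time_s"],env.tip_reach,o["grip_width"])
E
```

```text
pics
top [0.44805545 0.00671634 1.00220452]
side [ 0.31870644 -0.67242764  0.76597996]
[0.15687503 0.63032193 0.24355294] [-1.79900259e+02  8.12152180e-03  1.66029702e+02] 0.1 0.022 0.08694281083958226
```

View pics/top0.png

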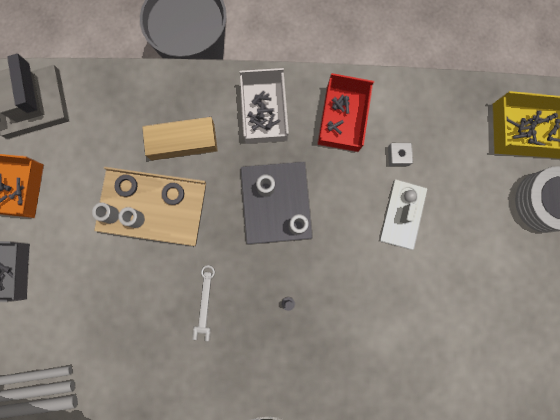

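View pics/side0.png

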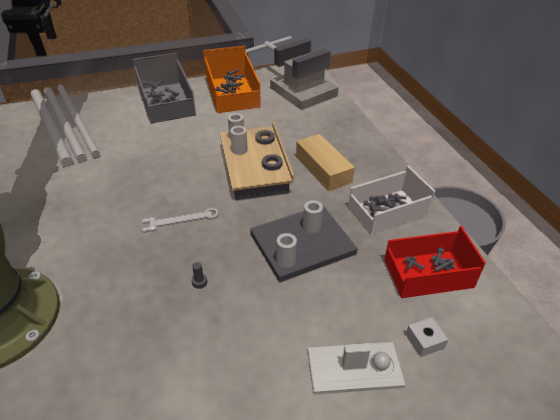

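The top view (x up, y left) shows the shelf at left with its row sleeves at (102,212) and (128,217) and collars at (126,185) and (173,193). The plate is at the centre with sleeves at (265,184) and (299,224), and the tray is at right (404,214) with the ball at (410,196). The side view agrees.

```bash
python3 - <<'E'
from h import *
for n in("top","side"):
    d=np.load(n+"0.npz"); P=d["P"]
    def blob(lo,hi,x0,x1,y0,y1,mn=8):
        m=(P[...,2]>lo)&(P[...,2]<hi)&(P[...,0]>x0)&(P[...,0]<x1)&(P[...,1]>y0)&(P[...,1]<y1)
        k,l=cv2.connectedComponents(m.astype(np.uint8))
        for i in range(1,k):
            q=P[l==i]
            if len(q)>=mn:
                (cx,cy),(w,h),a=cv2.minAreaRect((q[:,:2]*1000).astype(np.float32)); cc=cv2.minEnclosingCircle((q[:,:2]*1000).astype(np.float32))
                print("  ",len(q),"c",round(cx,1),round(cy,1),"wh",round(w,1),round(h,1),"a",round(a,1),"z",np.round(np.median(q[:,2])*1000,1),"circ",np.round(cc[0],1),round(cc[1],1))
    print(n)
    print(" row tops");blob(.098,.112,.4,.8,.15,.5)
    print(" plate sleeves top");blob(.073,.087,.4,.8,-.12,.13)
    print(" shelf");blob(.038,.052,.4,.8,.12,.5,200)
    print(" collars/upstand");blob(.053,.068,.4,.8,.12,.5)
    print(" plate");blob(.014,.026,.4,.8,-.12,.15,200)
    print(" tray");blob(.005,.015,.4,.8,-.5,-.15,100)
    print(" fin");blob(.058,.074,.4,.8,-.5,-.15)
    print(" ball");blob(.025,.045,.4,.8,-.5,-.15)
E
```

```text
top
 row tops
   191 c 554.7 362.3 wh 38.9 36.4 a 47.5 z 103.3 circ [554.1 362.1] 20.0
   185 c 547.0 305.3 wh 36.9 37.1 a 32.8 z 103.3 circ [546.9 304.6] 19.4
 plate sleeves top
   177 c 628.2 18.8 wh 38.2 36.8 a 1.4 z 78.3 circ [627.8  18.6] 19.8
   177 c 543.1 -55.2 wh 37.9 38.3 a 46.2 z 78.7 circ [542.6 -55.4] 19.9
 shelf
   2109 c 739.5 221.1 wh 71.7 160.7 a 9.5 z 48.6 circ [738.7 220.7] 86.2
   4850 c 575.8 277.2 wh 232.0 140.4 a 83.3 z 43.9 circ [576.5 277.2] 134.7
 collars/upstand
   221 c 646.2 268.0 wh 230.5 4.9 a 82.9 z 57.7 circ [645.8 268. ] 115.2
   278 c 621.3 331.1 wh 49.3 46.8 a 47.2 z 57.4 circ [620.9 331.8] 25.4
   282 c 604.4 224.9 wh 47.6 49.7 a 0.3 z 57.5 circ [605.  225.3] 25.3
   46 c 550.7 350.9 wh 16.6 36.8 a 67.9 z 59.9 circ [553.9 358.5] 18.4
   20 c 558.1 373.9 wh 3.7 16.6 a 69.5 z 62.9 circ [557.4 372.2] 8.3
   18 c 550.7 315.6 wh 3.9 17.5 a 61.3 z 60.5 circ [549.8 313.8] 8.7
   32 c 542.0 293.1 wh 15.2 36.1 a 68.2 z 58.3 circ [544.8 300.2] 18.0
 plate
   4412 c 597.4 -6.1 wh 180.5 150.2 a 6.3 z 19.0 circ [597.  -6.] 115.7
 tray
   1748 c 579.3 -305.0 wh
[... 1502 characters left out ...]
4] 116.1
 tray
   152 c 754.9 -194.8 wh 39.7 84.9 a 48.8 z 10.1 circ [ 767.1 -180.8] 42.5
   138 c 709.9 -307.7 wh 36.7 68.7 a 47.2 z 10.4 circ [ 720.8 -295.9] 34.4
   3167 c 580.3 -303.5 wh 83.2 151.6 a 76.4 z 11.3 circ [ 579.8 -303.8] 84.4
 fin
   108 c 764.4 -201.7 wh 6.6 71.4 a 82.0 z 60.7 circ [ 764.4 -202.3] 35.7
   265 c 579.2 -303.7 wh 16.0 40.2 a 76.8 z 67.2 circ [ 579.1 -304.6] 20.8
 ball
   346 c 767.6 -180.5 wh 50.1 72.9 a 80.3 z 35.8 circ [ 767.3 -180.6] 43.0
   805 c 721.9 -295.4 wh 54.3 52.2 a 0.7 z 31.2 circ [ 721.5 -295.2] 34.8
   239 c 620.0 -316.8 wh 25.8 29.0 a 23.0 z 33.5 circ [ 620.7 -315.9] 15.3
   182 c 575.5 -309.5 wh 12.5 41.0 a 58.9 z 35.0 circ [ 578.5 -304.6] 20.5
```

```bash
cat > go.py <<'E'
import sys
from h import *
from scipy.spatial.transform import Rotation as Rn
x,y,z,yaw=map(float,sys.argv[1:5])   # mm, deg
o=env.get_obs(); R=Rn.from_euler("xyz",o["tool_rot"],degrees=True)
s=R.inv().apply(np.array([x,y,z])-np.array(o["tool_pos"])*1000)/30
r=(R.inv()*Rn.from_euler("xyz",[180,0,yaw],degrees=True)).as_rotvec(degrees=True)/6
print("pos",np.round(np.array(o["tool_pos"])*1000,1),np.round(o["tool_rot"],2),"t",o["time_s"],"q7",np.round(o["qpos"][6],1),"F",np.round(o["force"],1),"w",round(o["grip_width"]*1000,1),"gf",o["grasp_force"]); print("shift",np.round(s,2),"turn",np.round(r,2))
E
python3 go.py 543 -55.3 150 83; python3 go.py 628.5 18.6 150 83
python3 - <<'E'
from h import *
from scipy.optimize import least_squares
# bores: outline of tops via ellipse-free circle fit on edge of height mask
for n in("top","side"):
    d=np.load(n+"0.npz");P=d["P"]
    for nm,(x,y),zt in(("a",(554.4,362.2),105),("b",(547,304.8),105),("c",(628.4,18.5),80),("d",(543.2,-55.3),80)):
        q=P*1000;m=(abs(q[...,2]-zt)<7)&(np.hypot(q[...,0]-x,q[...,1]-y)<26); p=q[m][:,:2]
        f=lambda c:np.maximum(0,abs(np.hypot(*(p-c).T)-16)-4)+.2*abs(np.hypot(*(p-c).T)-16)
        print(n,nm,np.round(least_squares(f,(x,y)).x,1),len(p))
E
```

```text
pos [156.9 630.3 243.6] [-1.7990e+02  1.0000e-02  1.6603e+02] t 0.1 q7 -3.3 F [-0.5  0.5  0.1] w 86.9 gf 0.0
shift [-18.01 -19.07   3.15] turn [-1.000e-02  1.000e-02  1.384e+01]
pos [156.9 630.3 243.6] [-1.7990e+02  1.0000e-02  1.6603e+02] t 0.1 q7 -3.3 F [-0.5  0.5  0.1] w 86.9 gf 0.0
shift [-20.18 -15.99   3.15] turn [-1.000e-02  1.000e-02  1.384e+01]
top a [554.5 362.1] 191
top b [546.6 304.7] 185
top c [627.7  18.7] 177
top d [542.5 -55.4] 177
side a [556.3 362.3] 145
side b [547.5 305.8] 159
side c [629.   18.2] 199
side d [544.2 -55. ] 234
```

```bash
python3 -m creep '[87,-20.18,-16,3.15,0,0,13.84, 87,-20.18,-16,3.15,0,0,13.84, 87,-20.18,-16,3.15,0,0,13.84, 87,-20.18,-16,3.15,0,0,13.84, 87,-20.18,-16,3.15,0,0,13.84, 87,-20.18,-16,3.15,0,0,13.84, 87,-20.18,-16,3.15,0,0,13.84, 87,-20.18,-16,3.15,0,0,13.84, 87,-20.18,-16,3.15,0,0,13.84, 87,-20.18,-16,3.15,0,0,13.84, 87,-20.18,-16,3.15,0,0,13.84, 87,-20.18,-16,3.15,0,0,13.84]'; python3 go.py 628.5 18.5 150 83
```

```text
time_s: 1.3
tool_pos: [0.5212, 0.1574, 0.1714]
tool_rot: [-180.0, -0.0, 83.0]
force: [0.7, 0.3, -0.9]
grip_width: 0.0869
grasp_force: 0.0
pos [521.2 157.4 171.4] [-1.800e+02 -2.000e-02  8.301e+01] t 1.3 q7 -23.0 F [ 0.7  0.3 -0.9] w 86.9 gf 0.0
shift [-4.16  4.11  0.71] turn [-0. -0.  0.]
```

```bash
python3 -m creep '[87,-4.16,4.11,0.7,0,0,0, 87,-4.16,4.11,0.7,0,0,0, 87,-4.16,4.11,0.7,0,0,0, 87,-4.16,4.11,0.7,0,0,0, 87,-4.16,4.11,0.7,0,0,0, 87,-4.16,4.11,0.7,0,0,0]'; python3 go.py 628.5 18.5 63 83
```

```text
time_s: 1.9
tool_pos: [0.6272, 0.02, 0.1499]
tool_rot: [-179.9, 0.0, 82.9]
force: [0.0, 0.1, 0.4]
grip_width: 0.0875
grasp_force: 0.0
pos [627.2  20.  149.9] [-179.9     0.     82.92] t 1.9 q7 -2.6 F [0.  0.1 0.4] w 87.5 gf 0.0
shift [-0.04  0.05  2.9 ] turn [-0.02  0.   -0.01]
```

```bash
python3 -m creep '[87,0,0,0.5,0,0,0, 87,0,0,1.2,0,0,0, 87,0,0,1.9,0,0,0, 87,0,0,2.5,0,0,0, 87,0,0,2.9,0,0,0, 87,0,0,2.9,0,0,0]' 30; python3 go.py 628.5 18.5 63 83
```

```text
time_s: 2.5
tool_pos: [0.6256, 0.0218, 0.0613]
tool_rot: [-179.8, 0.0, 83.1]
force: [-0.8, -1.0, 1.0]
grip_width: 0.0872
grasp_force: 0.0
pos [625.6  21.8  61.3] [-1.7976e+02  2.0000e-02  8.3120e+01] t 2.5 q7 -0.3 F [-0.8 -1.   1. ] w 87.2 gf 0.0
shift [-0.1   0.11 -0.06] turn [-0.04  0.    0.02]
```

```bash
python3 -m creep '[60,0,0,0,0,0,0, 50,0,0,0,0,0,0, 44,0,0,0,0,0,0, 36,0,0,0,0,0,0, 30,0,0,0,0,0,0, 30,0,0,0,0,0,0, 30,0,0,0,0,0,0, 30,0,0,0,0,0,0]' 30; python3 go.py 540 250 128 83
```

```text
time_s: 3.3
tool_pos: [0.6285, 0.02, 0.0641]
tool_rot: [179.9, -0.0, 83.0]
force: [2.2, -0.9, 0.5]
grip_width: 0.04
grasp_force: 30.2
pos [628.5  20.   64.1] [ 1.7989e+02 -1.0000e-02  8.2980e+01] t 3.3 q7 -0.3 F [ 2.2 -0.9  0.5] w 40.0 gf 30.224593485327205
shift [ 7.25 -3.86 -2.14] turn [ 0.02 -0.   -0.  ]
```

```bash
python3 -m creep '[30,0,0,-0.5,0,0,0, 30,0,0,-1.3,0,0,0, 30,0,0,-2.1,0,0,0, 30,0.6,-0.3,-2.5,0,0,0, 30,1.5,-0.8,-2.5,0,0,0, 30,2.6,-1.4,-2.5,0,0,0, 30,3.7,-2,-2.5,0,0,0, 30,4.8,-2.6,-2.5,0,0,0, 30,5.9,-3.2,-2.5,0,0,0, 30,6.8,-3.65,-2.5,0,0,0, 30,7.25,-3.86,-2.5,0,0,0, 30,7.25,-3.86,-2.5,0,0,0]' 40; python3 - <<'E'
from h import *
import time
for n in("top",):
    c=cam(n); cv2.imwrite("pics/t1.png",cv2.resize(c["color"][130:270,60:240,::-1],None,fx=3,fy=3))
E
python3 go.py 540 251 92 83
```

```text
time_s: 4.5
tool_pos: [0.5376, 0.2528, 0.1385]
tool_rot: [-179.9, -0.0, 83.3]
force: [0.5, 0.9, -4.5]
grip_width: 0.0388
grasp_force: 40.2
pos [538.9 250.  138.6] [-1.7997e+02  7.0000e-02  8.3080e+01] t 4.55 q7 -28.3 F [ 0.4 -0.8 -4.4] w 39.5 gf 40.19059316808125
shift [0.04 0.03 1.55] turn [-0.    0.01  0.01]
```

View pics/t1.png

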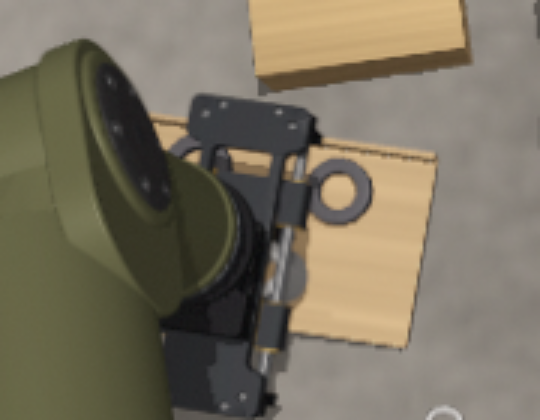

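The view from above shows the arm covering the row, with the held sleeve visible around (155,220) in full-picture pixels and clear of collar_f. I'll lower it now.

```bash
python3 -m creep '[30,0.05,0.02,0.4,0,0,0, 30,0.05,0.02,0.8,0,0,0, 30,0.05,0.02,1.15,0,0,0, 30,0.05,0.02,1.35,0,0,0, 30,0.05,0.02,1.45,0,0,0, 30,0.05,0.02,1.5,0,0,0, 30,0.05,0.02,1.5,0,0,0]'; python3 go.py 540 251.5 89 83
```

```text
time_s: 5.25
tool_pos: [0.5402, 0.2516, 0.0938]
tool_rot: [180.0, -0.0, 83.0]
force: [-0.3, -0.1, -4.5]
grip_width: 0.0394
grasp_force: 40.2
pos [540.2 251.6  93.8] [ 1.7999e+02 -1.0000e-02  8.2990e+01] t 5.25 q7 -27.3 F [-0.3 -0.1 -4.5] w 39.4 gf 40.19104049519228
shift [-0.   -0.01  0.16] turn [ 0. -0. -0.]
```

```bash
python3 -m creep '[30,0,0,0.06,0,0,0, 30,0,0,0.1,0,0,0, 30,0,0,0.13,0,0,0, 30,0,0,0.15,0,0,0, 30,0,0,0.15,0,0,0]'; python3 go.py 540 251.5 89 83
```

```text
time_s: 5.75
tool_pos: [0.54, 0.2516, 0.0892]
tool_rot: [180.0, -0.0, 83.0]
force: [0.1, -1.0, -4.1]
grip_width: 0.0394
grasp_force: 40.2
pos [540.  251.6  89.2] [180.  -0.  83.] t 5.75 q7 -27.2 F [ 0.1 -1.  -4.1] w 39.4 gf 40.19087117922027
shift [-0.    0.    0.01] turn [ 0. -0. -0.]
```

```bash
python3 -m creep '[30,0,0,0.03,0,0,0, 30,0,0,0.03,0,0,0]'; python3 -m creep '[30,0,0,0.03,0,0,0, 30,0,0,0.03,0,0,0]';
```

```text
time_s: 5.95
tool_pos: [0.5401, 0.2516, 0.089]
tool_rot: [180.0, -0.0, 83.0]
force: [-2.3, -0.1, 1.2]
grip_width: 0.0393
grasp_force: 40.2
time_s: 6.15
tool_pos: [0.5402, 0.2517, 0.089]
tool_rot: [-180.0, -0.0, 83.0]
force: [-4.8, -2.1, 7.0]
grip_width: 0.0393
grasp_force: 40.3
```

```bash
python3 -m creep '[42,0,0,-0.03,0,0,0, 46,0,0,-0.03,0,0,0, 60,0,0,-0.03,0,0,0, 64,0,0,-0.03,0,0,0, 64,0,0,-0.4,0,0,0, 64,0,0,-1.2,0,0,0, 64,0,0,-2.2,0,0,0, 64,0,0,-3.2,0,0,0, 64,0,0,-3.2,0,0,0]'; python3 go.py 543.3 -55.2 150 83
```

```text
time_s: 7.05
tool_pos: [0.5429, 0.2527, 0.1892]
tool_rot: [179.6, -0.3, 83.0]
force: [-0.3, 0.2, -0.6]
grip_width: 0.0639
grasp_force: 0.0
pos [542.9 252.7 189.2] [179.58  -0.34  82.98] t 7.05 q7 -29.2 F [-0.3  0.2 -0.6] w 63.9 gf 0.0
shift [-10.19   1.26   1.25] turn [ 0.07 -0.06 -0.  ]
```

```bash
python3 -m creep '[87,-1,0.13,0,0,0,0, 87,-2.5,0.33,0.2,0,0,0, 87,-4.1,0.55,0.5,0,0,0, 87,-5.7,0.76,0.8,0,0,0, 87,-7.3,0.98,1.15,0,0,0, 87,-8.8,1.18,1.15,0,0,0, 87,-9.7,1.3,1.15,0,0,0, 87,-10.14,1.36,1.15,0,0,0, 87,-10.14,1.36,1.15,0,0,0]';  python3 - <<'E'
from h import *
c=cam("side"); cv2.imwrite("pics/s1.png",c["color"][...,::-1])
E
python3 go.py 543.3 -55.2 63 83
```

```text
time_s: 7.95
tool_pos: [0.5434, -0.057, 0.1491]
tool_rot: [180.0, 0.0, 82.8]
force: [-0.2, -0.3, 0.5]
grip_width: 0.0868
grasp_force: 0.0
pos [543.5 -54.7 149. ] [ 1.800e+02 -5.000e-02  8.297e+01] t 8.0 q7 2.2 F [-0.5  1.8 -0. ] w 87.2 gf 0.0
shift [-0.02 -0.01  2.87] turn [ 0.   -0.01 -0.01]
```

View pics/s1.png

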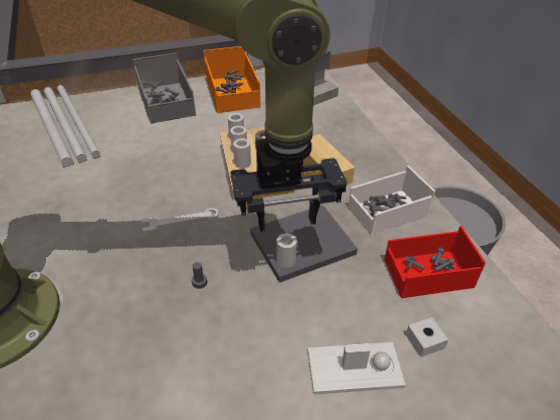

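Sleeve c now stands in the row at (241,150), and the gripper is above sleeve d at (287,250).

```bash
python3 -m creep '[87,-0.02,-0.01,0.5,0,0,0, 87,-0.02,-0.01,1.2,0,0,0, 87,-0.02,-0.01,1.9,0,0,0, 87,-0.02,-0.01,2.5,0,0,0, 87,-0.02,-0.01,2.87,0,0,0, 87,-0.02,-0.01,2.87,0,0,0, 60,-0.02,-0.01,2.87,0,0,0, 50,-0.02,-0.01,2.87,0,0,0, 44,-0.02,-0.01,2.87,0,0,0, 36,-0.02,-0.01,2.87,0,0,0, 30,-0.02,-0.01,2.87,0,0,0, 30,-0.02,-0.01,2.87,0,0,0]' 30; python3 -m creep '[30,0,0,0,0,0,0, 30,0,0,0,0,0,0, 30,0,0,0,0,0,0]' 40;  python3 - <<'E'
from h import *
from scipy.optimize import least_squares
for n in("top","side"):
    P=cloud(cam(n))
    for nm,(x,y),zt in(("a",(554.4,362.2),105),("b",(547,304.8),105),("c",(540,250),105)):
        q=P*1000;m=(abs(q[...,2]-zt)<7)&(np.hypot(q[...,0]-x,q[...,1]-y)<26); p=q[m][:,:2]
        if len(p)<50: continue
        f=lambda c:np.maximum(0,abs(np.hypot(*(p-c).T)-16)-4)+.2*abs(np.hypot(*(p-c).T)-16)
        print(n,nm,np.round(least_squares(f,(x,y)).x,1),len(p))
E
python3 go.py 532.5 195 138 83
```

```text
time_s: 9.2
tool_pos: [0.5432, -0.0559, 0.063]
tool_rot: [180.0, -0.0, 83.0]
force: [0.0, -0.6, 0.7]
grip_width: 0.0467
grasp_force: 0.0
time_s: 9.5
tool_pos: [0.5435, -0.056, 0.063]
tool_rot: [179.9, -0.0, 83.0]
force: [1.2, -0.5, 1.5]
grip_width: 0.0396
grasp_force: 40.0
top a [554.6 362.3] 189
top b [546.7 304.8] 183
top c [538.9 249.9] 176
side a [556.4 362.4] 147
side b [547.6 305.4] 160
side c [540.6 251. ] 171
pos [543.5 -56.   63. ] [179.94  -0.    82.99] t 9.6 q7 6.1 F [ 1.8 -0.2  0.3] w 39.6 gf 39.997965883958386
shift [ 8.26 -1.38 -2.5 ] turn [ 0.01 -0.   -0.  ]
```

```bash
python3 -m creep '[30,0,0,-0.5,0,0,0, 30,0,0,-1.3,0,0,0, 30,0,0,-2.1,0,0,0, 30,0.6,-0.1,-2.5,0,0,0, 30,1.6,-0.27,-2.5,0,0,0, 30,2.8,-0.47,-2.5,0,0,0, 30,4.1,-0.7,-2.5,0,0,0, 30,5.4,-0.91,-2.5,0,0,0, 30,6.6,-1.11,-2.5,0,0,0, 30,7.6,-1.28,-2.5,0,0,0, 30,8.24,-1.39,-2.5,0,0,0, 30,8.24,-1.39,-2.5,0,0,0]' 40; python3 -m creep '[30,0,0,0.3,0,0,0, 30,0,0,0.7,0,0,0, 30,0,0,1.1,0,0,0, 30,0,0,1.35,0,0,0, 30,0,0,1.5,0,0,0, 30,0,0,1.5,0,0,0]'; python3 go.py 532.2 194.6 88.5 83
```

```text
time_s: 10.8
tool_pos: [0.5301, 0.1987, 0.1378]
tool_rot: [-179.9, -0.0, 83.3]
force: [0.2, 0.6, -3.7]
grip_width: 0.0392
grasp_force: 40.0
time_s: 11.4
tool_pos: [0.5313, 0.194, 0.0918]
tool_rot: [-179.9, 0.1, 83.0]
force: [-0.2, -0.6, -4.1]
grip_width: 0.0395
grasp_force: 40.0
pos [531.3 194.   91.8] [-1.7992e+02  6.0000e-02  8.2960e+01] t 11.4 q7 -22.8 F [-0.2 -0.6 -4.1] w 39.5 gf 39.99788625871588
shift [0.02 0.03 0.11] turn [-0.01  0.01 -0.01]
```

```bash
python3 -m creep '[30,0.02,0.02,0.04,0,0,0, 30,0.02,0.02,0.06,0,0,0, 30,0.02,0.02,0.08,0,0,0, 30,0.02,0.02,0.1,0,0,0, 30,0.02,0.02,0.1,0,0,0]';  python3 -m creep '[30,0,0,0.03,0,0,0, 30,0,0,0.03,0,0,0]'
```

```text
time_s: 11.9
tool_pos: [0.5325, 0.1951, 0.0899]
tool_rot: [180.0, -0.0, 83.0]
force: [-0.0, 0.7, -3.4]
grip_width: 0.0397
grasp_force: 40.0
time_s: 12.1
tool_pos: [0.5324, 0.1951, 0.0889]
tool_rot: [-180.0, -0.0, 83.0]
force: [0.3, 0.8, -3.8]
grip_width: 0.0393
grasp_force: 40.0
```

```bash
python3 -m creep '[30,0,0,0.03,0,0,0, 30,0,0,0.03,0,0,0]';  python3 -m creep '[30,0,0,0.02,0,0,0, 30,0,0,0.02,0,0,0]'
```

```text
time_s: 12.3
tool_pos: [0.5326, 0.1951, 0.0881]
tool_rot: [180.0, -0.0, 83.0]
force: [1.2, 0.5, -3.4]
grip_width: 0.039
grasp_force: 40.0
time_s: 12.5
tool_pos: [0.5326, 0.1951, 0.088]
tool_rot: [180.0, -0.0, 83.0]
force: [-1.5, -1.2, 2.4]
grip_width: 0.0397
grasp_force: 40.0
```

```bash
python3 -m creep '[42,0,0,0,0,0,0, 46,0,0,0,0,0,0, 60,0,0,0,0,0,0, 64,0,0,0,0,0,0, 64,0,0,-0.4,0,0,0, 64,0,0,-1.2,0,0,0, 64,0,0,-2.2,0,0,0, 64,0,0,-3.4,0,0,0, 64,0,0,-3.7,0,0,0, 64,0,0,-3.7,0,0,0]'
python3 - <<'E'
from h import *
c=cam("side");d=cam("top"); cv2.imwrite("pics/c2.png",np.hstack([d["color"][120:330,60:330],c["color"][70:280,150:420]])[...,::-1])
E
python3 go.py 586 -306 170 -14.4
```

```text
time_s: 13.5
tool_pos: [0.5338, 0.1955, 0.2011]
tool_rot: [179.8, -0.2, 83.0]
force: [0.3, 0.7, 0.0]
grip_width: 0.0638
grasp_force: 0.0
pos [532.  195.  197.9] [-1.7996e+02  1.0000e-02  8.3000e+01] t 13.6 q7 -25.5 F [-0.7 -0.1 -0.2] w 63.9 gf 0.0
shift [-16.35   3.82   0.93] turn [-0.000e+00  1.000e-02  1.623e+01]
```

View pics/c2.png

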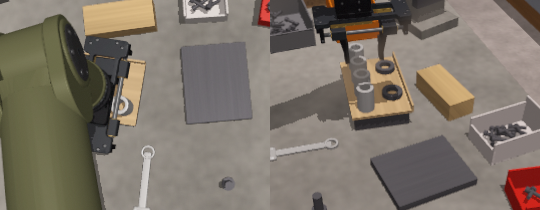

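The left half (top view) shows the plate empty. The right half (side view) shows all four sleeves upright in one row from (355,50) to (365,95), with the collars untouched.

```bash
python3 -m creep '[60,-16.35,3.8,0.93,0,0,16.23, 60,-16.35,3.8,0.93,0,0,16.23, 60,-16.35,3.8,0.93,0,0,16.23, 60,-16.35,3.8,0.93,0,0,16.23, 60,-16.35,3.8,0.93,0,0,16.23, 60,-16.35,3.8,0.93,0,0,16.23, 60,-16.35,3.8,0.93,0,0,16.23, 60,-16.35,3.8,0.93,0,0,16.23, 60,-16.35,3.8,0.93,0,0,16.23, 60,-16.35,3.8,0.93,0,0,16.23, 60,-16.35,3.8,0.93,0,0,16.23, 60,-16.35,3.8,0.93,0,0,16.23]'; python3 go.py 584.7 -305.6 150 -14.4
```

```text
time_s: 14.8
tool_pos: [0.5833, -0.309, 0.1681]
tool_rot: [179.9, 0.2, -15.0]
force: [-0.3, 1.1, -0.3]
grip_width: 0.0598
grasp_force: 0.0
pos [ 583.3 -309.   168.1] [179.86   0.23 -14.97] t 14.8 q7 -61.5 F [-0.3  1.1 -0.3] w 59.8 gf 0.0
shift [ 0.02 -0.12  0.6 ] turn [ 0.02  0.04 -0.09]
```

```bash
python3 -m creep '[60,0,0,0,0,0,0, 60,0,0,0,0,0,0]' >/dev/null; python3 - <<'E'
from h import *
from scipy.optimize import least_squares
for n in("top","side"):
    P=cloud(cam(n))*1000
    for nm,(x,y),zt in(("a",(554.4,362.2),105),("b",(547,304.8),105),("c",(540,250),105),("d",(532.4,195.2),105)):
        m=(abs(P[...,2]-zt)<7)&(np.hypot(P[...,0]-x,P[...,1]-y)<26); p=P[m][:,:2]
        if len(p)<50: continue
        f=lambda c:np.maximum(0,abs(np.hypot(*(p-c).T)-16)-4)+.2*abs(np.hypot(*(p-c).T)-16)
        print(n,nm,np.round(least_squares(f,(x,y)).x,1),len(p))
E
python3 go.py 584.7 -305.6 48 -14.4
```

```text
top a [554.5 362.4] 191
top b [546.5 304.7] 186
top c [539.1 250.2] 173
top d [531.2 196.4] 182
side a [556.7 362. ] 142
side b [547.9 305.3] 160
side c [541.  251.4] 172
side d [532.6 194.9] 175
pos [ 585.7 -304.8  169.9] [-1.7997e+02  5.0000e-02 -1.4280e+01] t 15.1 q7 -61.3 F [ 0.   0.4 -0.1] w 60.2 gf 0.0
shift [-0.02  0.04  4.06] turn [-0.    0.01  0.02]
```

```bash
python3 -m creep '[60,-0.02,0.03,0.7,0,0,0, 60,-0.02,0.03,1.7,0,0,0, 60,-0.02,0.03,2.6,0,0,0, 60,-0.02,0.03,3.3,0,0,0, 60,-0.02,0.03,3.8,0,0,0, 50,-0.02,0.03,4.06,0,0,0, 40,-0.02,0.03,4.06,0,0,0, 30,-0.02,0.03,4.06,0,0,0, 24,-0.02,0.03,4.06,0,0,0, 20,-0.02,0.03,4.06,0,0,0, 18,-0.02,0.03,4.06,0,0,0, 18,-0.02,0.03,4.06,0,0,0]' 8; python3 -m creep '[17,0,0,0,0,0,0, 16,0,0,0,0,0,0, 15,0,0,0,0,0,0, 14,0,0,0,0,0,0, 12,0,0,0,0,0,0, 10,0,0,0,0,0,0, 10,0,0,0,0,0,0, 10,0,0,0,0,0,0]' 8; python3 -m creep '[8,0,0,0,0,0,0, 8,0,0,0,0,0,0, 5,0,0,0,0,0,0, 5,0,0,0,0,0,0, 5,0,0,0,0,0,0]' 45;python3 - <<'E'
from h import *
c=cam("side"); cv2.imwrite("pics/s3.png",cv2.resize(c["color"][220:400,240:480,::-1],None,fx=2.5,fy=2.5))
E
python3 go.py 597.6 -5.5 150 -14.4
```

```text
time_s: 16.3
tool_pos: [0.5852, -0.3064, 0.049]
tool_rot: [-180.0, -0.0, -14.4]
force: [0.6, 0.0, -0.0]
grip_width: 0.0196
grasp_force: 0.0
time_s: 17.1
tool_pos: [0.5851, -0.3058, 0.0487]
tool_rot: [-179.9, 0.0, -14.4]
force: [-1.3, 3.6, 1.0]
grip_width: 0.0141
grasp_force: 8.0
time_s: 17.6
tool_pos: [0.5852, -0.3059, 0.0487]
tool_rot: [-180.0, 0.0, -14.4]
force: [1.1, 3.3, 1.2]
grip_width: 0.0137
grasp_force: 45.0
pos [ 585.2 -305.9   48.6] [-179.96    0.    -14.37] t 17.65 q7 -57.5 F [0.7 4.2 1.2] w 13.5 gf 44.9886220972985
shift [-2.08 -9.81 -3.37] turn [-0.01  0.    0.  ]
```

View pics/s3.png

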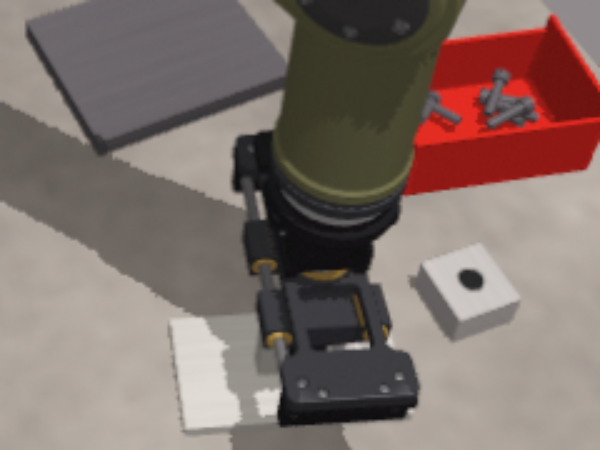

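The crop shows the fingers closed on the fin and the tray flat at (190–300,320–430). The ball is hidden behind the gripper. I'll lift gently.

```bash
python3 -m creep '[5,0,0,-0.02,0,0,0, 5,0,0,-0.07,0,0,0, 5,0,0,-0.15,0,0,0, 5,0,0,-0.26,0,0,0, 5,0,0,-0.4,0,0,0, 5,0,0,-0.55,0,0,0, 5,0,0,-0.7,0,0,0, 5,0,0,-0.82,0,0,0, 5,0,0,-0.91,0,0,0, 5,0,0,-0.97,0,0,0, 5,0,0,-1,0,0,0, 5,0,0,-1,0,0,0]' 55; python3 - <<'E'
from h import *
for n in("side","top"):
    P=cloud(cam(n))*1000
    m=(P[...,2]>30)&(P[...,2]<48)&(P[...,0]>480)&(P[...,0]<680)&(P[...,1]<-240)&(P[...,1]>-370)
    p=P[m]; A=np.c_[p[:,:2]-[580,-304],np.ones(len(p))]; s,*_=np.linalg.lstsq(A,p[:,2],rcond=None); print(n,len(p),"tilt deg",np.degrees(s[:2]),s[2])
E
python3 go.py 603.6 -7.3 168.6 -14.4
```

```text
time_s: 18.85
tool_pos: [0.585, -0.3064, 0.0788]
tool_rot: [-180.0, -0.0, -14.4]
force: [0.0, -0.4, -5.9]
grip_width: 0.014
grasp_force: 55.0
side 1974 tilt deg [-0.74506128  2.36912892] 40.31738226862077
top 583 tilt deg [-0.33722892 -1.46813634] 39.427206577234244
pos [ 584.9 -306.3   78.5] [-1.7999e+02  2.0000e-02 -1.4390e+01] t 18.95 q7 -58.5 F [ 0.1 -0.3 -6.4] w 13.7 gf 54.99084577895701
shift [-1.87 -9.81 -3.  ] turn [-0.  0.  0.]
```

```bash
python3 -m creep '[5,0,0,-0.05,0,0,0, 5,0,0,-0.15,0,0,0, 5,0,0,-0.32,0,0,0, 5,0,0,-0.57,0,0,0, 5,0,0,-0.9,0,0,0, 5,0,0,-1.28,0,0,0, 5,0,0,-1.66,0,0,0, 5,0,0,-2.04,0,0,0, 5,0,0,-2.4,0,0,0, 5,0,0,-2.7,0,0,0, 5,0,0,-2.9,0,0,0, 5,0,0,-3,0,0,0]'; python3 -m creep '[5,0,0,0,0,0,0, 5,-0.01,-0.05,0,0,0,0, 5,-0.03,-0.15,0,0,0,0, 5,-0.06,-0.3,0,0,0,0, 5,-0.1,-0.5,0,0,0,0, 5,-0.15,-0.75,0,0,0,0, 5,-0.2,-1.02,0,0,0,0, 5,-0.25,-1.3,0,0,0,0, 5,-0.31,-1.6,0,0,0,0, 5,-0.37,-1.9,0,0,0,0, 5,-0.42,-2.2,0,0,0,0, 5,-0.48,-2.5,0,0,0,0]';python3 -m creep '[5,-0.06,-0.3,0,0,0,0, 5,-0.11,-0.6,0,0,0,0, 5,-0.17,-0.9,0,0,0,0, 5,-0.23,-1.2,0,0,0,0, 5,-0.29,-1.5,0,0,0,0, 5,-0.34,-1.8,0,0,0,0, 5,-0.4,-2.1,0,0,0,0, 5,-0.46,-2.4,0,0,0,0, 5,-0.52,-2.7,0,0,0,0, 5,-0.57,-3,0,0,0,0, 5,-0.63,-3.3,0,0,0,0, 5,-0.69,-3.6,0,0,0,0]'; python3 go.py 603.6 -7.3 168.6 -14.4
```

```text
time_s: 20.15
tool_pos: [0.5851, -0.3065, 0.1694]
tool_rot: [-180.0, -0.0, -14.4]
force: [0.2, 0.0, -5.4]
grip_width: 0.0137
grasp_force: 55.0
time_s: 21.35
tool_pos: [0.5898, -0.2293, 0.1687]
tool_rot: [-180.0, -0.0, -14.4]
force: [0.6, -0.2, -6.9]
grip_width: 0.0136
grasp_force: 55.0
time_s: 22.55
tool_pos: [0.5965, -0.1196, 0.1687]
tool_rot: [-180.0, -0.0, -14.4]
force: [0.1, 1.0, -6.1]
grip_width: 0.0137
grasp_force: 55.0
pos [ 596.5 -119.6  168.7] [-180.     -0.    -14.39] t 22.55 q7 -80.1 F [ 0.1  1.  -6.1] w 13.7 gf 54.99037669971585
shift [-0.7  -3.69  0.  ] turn [-0. -0.  0.]
```

```bash
python3 -m creep '[5,-0.06,-0.3,0,0,0,0, 5,-0.11,-0.6,0,0,0,0, 5,-0.17,-0.9,0,0,0,0, 5,-0.23,-1.2,0,0,0,0, 5,-0.29,-1.5,0,0,0,0, 5,-0.34,-1.8,0,0,0,0, 5,-0.4,-2.1,0,0,0,0, 5,-0.46,-2.4,0,0,0,0, 5,-0.52,-2.68,0,0,0,0, 5,-0.57,-2.94,0,0,0,0, 5,-0.62,-3.16,0,0,0,0, 5,-0.65,-3.34,0,0,0,0]'; python3 -m creep '[5,-0.03,-0.14,0,0,0,0, 5,-0.05,-0.24,0,0,0,0, 5,-0.06,-0.31,0,0,0,0, 5,-0.06,-0.34,0,0,0,0, 5,-0.06,-0.35,0,0,0,0, 5,-0.06,-0.35,0,0,0,0, 5,-0.06,-0.35,0,0,0,0, 5,-0.06,-0.35,0,0,0,0]'; python3 - <<'E'
from h import *
for n in("side","top"):
    c=cam(n);P=cloud(c)*1000
    cv2.imwrite(f"pics/f{n}.png",c["color"][...,::-1])
    m=(P[...,2]>122)&(P[...,2]<137)&(P[...,0]>480)&(P[...,0]<720)&(P[...,1]<90)&(P[...,1]>-100)
    k,l,st,_=cv2.connectedComponentsWithStats(m.astype(np.uint8)); p=P[l==1+np.argmax(st[1:,4])]
    A=np.c_[p[:,:2]-[598,-6],np.ones(len(p))]; s,*_=np.linalg.lstsq(A,p[:,2],rcond=None); print(n,len(p),"tilt",np.degrees(s[:2]),"z",s[2],cv2.minAreaRect(p[:,:2].astype(np.float32)))
E
python3 go.py 603.6 -7.3 168.6 -14.4
```

```text
time_s: 23.75
tool_pos: [0.6025, -0.0178, 0.1687]
tool_rot: [-180.0, 0.0, -14.4]
force: [-0.4, -0.3, -5.3]
grip_width: 0.0136
grasp_force: 55.0
time_s: 24.55
tool_pos: [0.6033, -0.0081, 0.1687]
tool_rot: [-180.0, -0.0, -14.4]
force: [0.2, -0.2, -6.1]
grip_width: 0.0132
grasp_force: 55.0
side 1764 tilt [0.2576262  1.60625512] z 130.93877687911433 ((598.2136840820312, -7.804847717285156), (84.6852798461914, 150.77049255371094), 75.17684173583984)
pos [603.4  -8.  168.8] [-1.7999e+02 -1.0000e-02 -1.4400e+01] t 24.65 q7 -91.5 F [ 0.5  0.1 -6.1] w 13.4 gf 54.99081552028656
shift [ 0.   -0.02  0.01] turn [-0. -0. -0.]Traceback (most recent call last):
  File "<stdin>", line 6, in <module>
    return _wrapfunc(a, 'argmax', axis=axis, out=out, **kwds)
    return bound(*args, **kwds)
ValueError: attempt to get argmax of an empty sequence
```

View pics/fside.png

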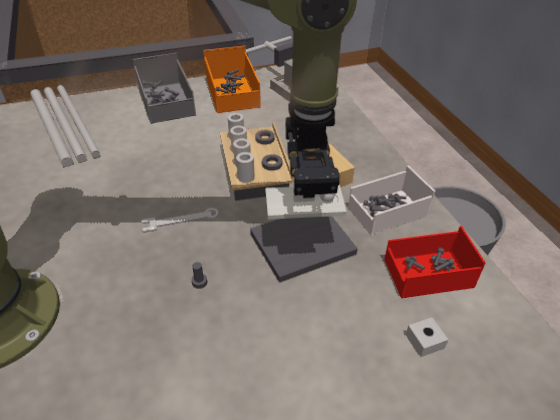

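View pics/ftop.png

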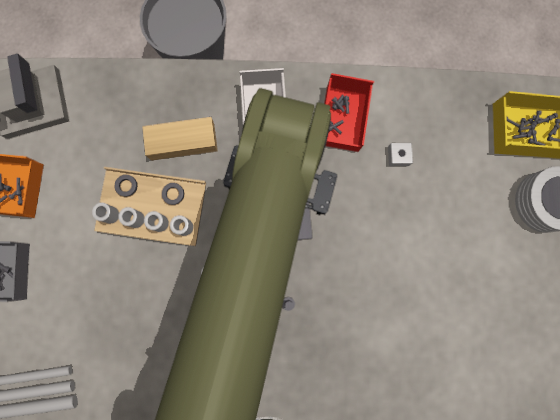

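The side view shows the tray level over the plate at (305,200), with the ball in its pocket at (329,196). The top view shows four sleeves evenly spaced in a line from (102,212) to (180,226), and nothing else has moved.

```bash
python3 -m creep '[5,0,-0.02,0,0,0,0, 5,0,-0.02,0,0,0,0, 5,0,-0.02,0,0,0,0, 5,0,-0.02,0,0,0,0, 5,0,-0.02,0,0,0,0]'; python3 -c "
from cell import env
print(env.sign_off())"
```

```text
time_s: 25.15
tool_pos: [0.6035, -0.0073, 0.1687]
tool_rot: [-180.0, -0.0, -14.4]
force: [0.6, 0.2, -7.0]
grip_width: 0.014
grasp_force: 55.0
the job is handed in; nothing more can be done
None
```

The job is handed in at 25 s of the 67 s allowed: both sleeves stand in the row about 15 mm apart, though the two that were already there measured nearer 17–18 mm apart, and the tray is held level about 10 cm above the middle of the plate with the ball in its pocket.

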